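# Plug in the light sensor and raise the telescoping stand

### The arm

A 6-joint arm with a two-finger parallel gripper is mounted at the origin on the work surface; the furniture and walls round the work are solid. World frame = base frame: x ahead of the robot, y to its left, z up, the work surface at z = 0. Lengths are in mm, angles in rad, forces in N, time in s.
With the tool pointing down it reaches from about 275 to 1000 mm from the base axis. Payload 8.4 kg.
Tool frame: the origin (TCP) lies between the finger pads; the fingertips stand r.tips_ahead ahead of it and the grasp point (between the pads) lies 6 mm ahead of it (r.tips_ahead is the distance from the TCP to the fingertips, in mm); z points along the fingers, y is the line along which they close (so a half turn about z gives the same grasp; the last joint's range is limited). The gripper opens to 85 mm and grips with 20 to 120 N. Pads are 22 mm wide; open, the fingers measure 114 mm over their backs; the gripper's body (76 mm by 85 mm) begins 54 mm behind the grasp point. The pads swing forward as they close: fully open they stand 13 mm farther back than shut.
Start: joints at [1.119, 0.353, 1.633, -0, 1.155, -0.002], TCP at [271.74, 562.837, 256.281] pointing down, gripper open.
Joint ranges: [-2.63, 2.63], [-0.92, 2.1], [0.06, 2.66], [-1.3, 4.44], [0, 2.69], [-3.02, 3.02]. Speed limits (rad/s): [2.22, 2.22, 2.79, 3.14, 3.14, 3.14].

### API

Orientations are given as [roll, pitch, yaw] about the fixed x, y, z axes, in that order (R = Rz(yaw) Ry(pitch) Rx(roll)).
In Python, from rig import r gives the robot as it stands.
- The arm moves only by the tool carry_out, never from a script. Its arguments are lists of equal length, an entry for each row: "delta_pos": the shift along the tool's x, y, z in m, a list of three; "rot": the turn, a rotation vector about the tool's x, y, z in degrees, a list of three. A call has 1 to 8 rows; each row is the pose to reach, as a shift and turn from the pose commanded when the call began, along the tool's axes at that moment; what a row does not reach only later rows make up. A row lasts 1/8 s, in which the tool goes at most 62.5 mm and 10.7 degrees, less where a joint would pass 70% of its speed; a pose out of reach is approached as far as the arm can. A call with a gripper value outside its range is refused whole. "claw" is the finger opening in m, from 0 to 0.0854, set as the call begins (left out, the last holds). The fingers move at their own pace and stop on an object; "grip_force" is the grip in N (left out, the last holds). Time passes only in rows, so rows that repeat a pose let the fingers close. It gives the time, the measured TCP pose, the force, the opening and the grip force at its end, in the units of the state.
- r.sense(): the state, without advancing time (a new reading comes with each control period).
- r.grab_frame(name): name is "side" or "top"; returns the picture (420x560x3 uint8, blue, green, red); there is no depth.
- r.camera_info(name): a dict with "fx", "fy", "cx", "cy" (pixels), "distortion" ([k1, k2, p1, p2, k3] as OpenCV has them; the pictures are not rectified), "pose" (4x4, takes a point from camera to world coordinates). Camera axes: x right, y down, z forward; pixel columns grow to the right and rows downward; lengths in mm; the calibration is good to about 2 mm. A picture is of the moment at which its call begins. camera_info takes no time and is no camera call.
- r.sign_off(): hands the job in; it is judged then, once.
Trained networks look in the newest picture that a camera, given by its name, has taken for a name from the list of things; names that differ only in an ending like _2 or _b are one class to them, and where a whole thing is asked for, a point or a joint stands for the part that bears it (a point fixed in the world has none). Each returns a list of dicts, best first, with "p" (0 to 1); they miss things now and then, are a little off and sometimes report something else, mostly with a low value. They report only what shows in the picture. A call takes as long as a camera call. They do not tell look-alikes from the thing itself.
- r.recognise(thing, camera): "box" ([left, top, right, bottom] in pixels, round what is visible of it).
- r.cut_out(thing, camera): "mask" (420x560 bool, what is visible of it) and "box" ([left, top, right, bottom] in pixels, round what is visible of it).
The state is a dict: "clock": time; "qpos": joint angles; "qvel": joint speeds; "joint_efforts": joint torques, N m; "eef_pos": TCP position; "tcp_rot": TCP orientation; "contact_force": force on the tool from outside, world axes, zero at the start; "wrist_torque": the same for the moment, N m; "opening": opening from 0.0 (shut) to 1.0 (fully open); "grasp_force": force on a finger pad.
Only numpy, scipy, OpenCV 4.12 (cv2) and the standard library are available. Lean on these libraries where they do the work, as an engineer would, in place of code of your own. Each camera call takes 0.05 s, during which the arm holds its last target. There are 200 camera calls.

### The job

Take the pin with the round ball top (the light sensor) from the rack and plug it fully home in the socket on the stand's side arm, then let go of it. Then squeeze the stand's handle so that its button goes in, pull the mast straight up past the first stop to the second stop, as high as it goes, and finish while still holding it there for the reading (the second stop has no catch, so do not let go). Leave the other two pins in the rack and do not shift the bowl.

Things in the scene. Friction and masses are not known exactly. Their poses are not given: they have to be found in the camera images.
- stand: telescoping stand fixed to the table: dark steel foot 116 mm across, upright aluminium outer tube 25 mm thick, black collar up to z = 118 mm; the mast (inner tube, handle, side arm, socket) slides up out of it. Origin: on the table at the tube's axis; z up; x points along the side arm to the socket, y out of the button. The side arm is a level bar 10 mm wide.
- mast (a joint): how far the mast is pulled out, m: 0 home (start), 0.045 first stop, 0.090 second stop (end of travel). Button out: caught at 0 and at 0.045 (also if the button comes out on passing 0.045). Button held in: slides freely past 0.045. No catch at 0.090: weight and a spring (together 5 to 8 N) draw it down if let go.
- button (a joint): how far the round button (18 mm across, in the handle's +y face) is pushed in, m: 0 out, 0.006 fully in; 3 N to start, 8 N fully in; the catch frees at about 0.004. Fingers gripping the handle across y at mid-height push it in: the grip is 41 mm wide with the button out, 35 mm with it in.
- button_face (a point): centre of the button's outer face, in the handle's +y face; moves with button and mast
- handle_grip (a point): centre of the handle, a black block 34 x 34 x 44 mm on top of the mast; on the mast's axis, 147 mm above the table at mast 0 (handle's underside 125 mm, top 169 mm), midway between the fingers when the button is in; axes as stand; rises with the mast
- socket_mouth (a point): centre of the socket's mouth in the top face of the black block (26 x 26 x 36 mm) at the side arm's end; 165 mm above the table at mast 0, 95 mm from the mast's axis; axes as stand; hole straight down, 7.5 mm wide, 31 mm deep, with a 3 mm countersink; rises with the mast
- rack: wooden block 52 x 176 mm, 36 mm high, fixed to the table, with three pins standing in three holes in a row along its y axis, 55 mm apart, the middle one at the centre; origin: centre of its underside. Which pin stands in which hole varies.
- probe: the light sensor: upright pin, 83 mm high, about 40 g. From the bottom: brass shank 6 mm thick, 28 mm long, tapered tip; collar 20 mm across, 3 mm thick; black round grip 12 mm thick, 40 mm long; white ball 16 mm across. Origin: bottom of the shank; z up along the pin. In the rack the collar lies on the rack's top; in the socket it is home when the collar lies on the socket's top.
- probe_seat (a point): underside of the probe's collar, on its axis, 28 mm above the shank's bottom; it meets socket_mouth when the probe is home
- probe_grip (a point): point to grip the probe, on its axis, 28 mm above probe_seat
- disc_pin: another pin of the rack, same shank, collar and grip, with a flat disc 28 mm across on top (74 mm high over all); stays in the rack. Origin: bottom of its shank
- spike_pin: third pin of the rack, same shank, collar and grip, with a pointed cone on top (88 mm high over all); stays in the rack. Origin: bottom of its shank
- restored_bowl: dark glazed bowl mended with white fills, 206 mm across and 66 mm high, loose on the table; stays where it is. Origin: centre of its underside
There are look-alikes about, which are no part of the job. What is meant by the stand is not white or yellow, and is the larger of those in its own colour.

How it is judged (in metres and radians):
On the way, in this order (a step that is already met when the one before it is completed fails the run):
1. the light sensor is fully home in the socket and let go, the mast still down (horizontal distance between probe_seat and socket_mouth below 0.003 m and z of probe_seat in the frame of socket_mouth below 0.002 m and angle between probe's own z axis and vertical below 0.08 rad and contact force between the fingers and probe below 0.1 N and value of joint mast below 0.01 m), for 0.3 s.
2. the button is pushed in while the mast is still down (value of joint button above 0.004 m and value of joint mast below 0.01 m), for 0.05 s.
3. the mast is pulled out to the second stop (value of joint mast above 0.084 m), for 0.2 s.
At the end, for the whole second after the job is handed in: Mast out to the second stop (over 84 of 90 mm), gripped by the fingers (over 2 N); the sensor home in the socket (collar within 2 mm, 3 mm off centre, 0.08 rad tilt) and untouched; the other pins moved under 15 mm, the bowl under 30 mm (value of joint mast above 0.084 m and contact force between the fingers and stand above 2 N and horizontal distance between probe_seat and socket_mouth below 0.003 m and z of probe_seat in the frame of socket_mouth below 0.002 m and angle between probe's own z axis and vertical below 0.08 rad and contact force between the fingers and probe below 0.1 N and distance of each of disc_pin, spike_pin from where it was at the start of the episode below 0.015 m and distance of restored_bowl from where it was at the start of the episode below 0.03 m); the arm keeps its last pose, push and grip.
It fails at once if another pin is taken out of the rack (distance of any of disc_pin, spike_pin from where it was at the start of the episode above 0.025 m).
It fails at once if the bowl is shifted (distance of restored_bowl from where it was at the start of the episode above 0.03 m).
It also fails if it takes over 42 s, if anything falls off the work surface, if the arm or the gripper's body presses on something with over 40 N, if the wrist force passes 120 N, or if a joint passes its speed limit or range.

## Working session

There is one attempt and no reset: what is moved stays moved. The work goes in short steps, Python scripts to look and compute and a tool call to move; the robot and the scene stay as the last step left them, time stands still between calls to the robot, and variables do not carry over. Pictures are saved under pics/ and viewed, at most 10 in all, crops included, and the job is handed in when it is done.

Besides the shell and the picture viewer there is one more tool, called after ">>>" as name(argument=value, ...) on one line, values as JSON. carry_out: Moves the arm, as the interface text tells. Its arguments: {"type":"object","properties":{"delta_pos":{"type":"array","items":{"type":"array","items":{"type":"number"}}},"rot":{"type":"array","items":{"type":"array","items":{"type":"number"}}},"claw":{"type":"number"},"grip_force":{"type":"number"}},"required":["delta_pos","rot"]}

```bash
ls; mkdir -p pics; python3 - <<'E'
from rig import r
import cv2,numpy as np
s=r.sense();print(s['clock'],s['eef_pos'],s['tcp_rot'],s['opening'],r.tips_ahead)
for c in('side','top'):
    f=r.grab_frame(c);cv2.imwrite(f'pics/{c}0.png',f)
    i=r.camera_info(c);print(c,{k:np.round(v,3).tolist() for k,v in i.items()})
    for t in('stand','handle_grip','socket_mouth','button_face','rack','probe','disc_pin','spike_pin','restored_bowl'):
        try: print(t,[(np.round(d['box']).tolist(),round(d['p'],2)) for d in r.recognise(t,c)])
        except Exception as e: print(t,e)
E
```

```text
pics
0.0 [271.54439191 562.41825574 255.54436634] [-3.14017339e+00  1.16583677e-06  2.69175027e+00] 0.994263784892346 25.0
side {'fx': 481.015, 'fy': 481.015, 'cx': 282.356, 'cy': 207.127, 'distortion': [0.0, 0.0, 0.0, 0.0, 0.0], 'pose': [[-0.996, -0.026, 0.086, 367.653], [-0.089, 0.375, -0.923, 1354.691], [-0.008, -0.927, -0.376, 702.107], [0.0, 0.0, 0.0, 1.0]]}
stand [([253.0, 159.0, 296.0, 205.0], 0.74), ([259.0, 217.0, 297.0, 258.0], 0.69), ([252.0, 183.0, 300.0, 232.0], 0.59), ([328.0, 247.0, 377.0, 295.0], 0.56)]
handle_grip [([252.0, 181.0, 289.0, 198.0], 0.7), ([251.0, 158.0, 281.0, 173.0], 0.65), ([262.0, 218.0, 286.0, 230.0], 0.45), ([274.0, 267.0, 280.0, 275.0], 0.25)]
socket_mouth [([258.0, 220.0, 289.0, 233.0], 0.69), ([249.0, 158.0, 285.0, 176.0], 0.68), ([332.0, 251.0, 356.0, 264.0], 0.62), ([253.0, 182.0, 291.0, 197.0], 0.52)]
button_face []
rack [([261.0, 268.0, 291.0, 313.0], 0.97)]
probe [([277.0, 266.0, 278.0, 284.0], 0.44)]
disc_pin []
spike_pin [([280.0, 256.0, 284.0, 274.0], 0.46), ([277.0, 264.0, 284.0, 284.0], 0.32)]
restored_bowl [([176.0, 221.0, 240.0, 261.
[... 290 characters left out ...]
.98), ([156.0, 257.0, 201.0, 301.0], 0.9), ([390.0, 146.0, 434.0, 213.0], 0.79), ([292.0, 159.0, 335.0, 227.0], 0.56), ([214.0, 97.0, 286.0, 163.0], 0.51)]
handle_grip [([406.0, 148.0, 437.0, 194.0], 0.89), ([162.0, 258.0, 181.0, 292.0], 0.68), ([298.0, 162.0, 324.0, 210.0], 0.63), ([242.0, 180.0, 253.0, 212.0], 0.46)]
socket_mouth [([410.0, 145.0, 434.0, 195.0], 0.96), ([158.0, 260.0, 183.0, 292.0], 0.8), ([302.0, 160.0, 322.0, 206.0], 0.61), ([243.0, 182.0, 254.0, 214.0], 0.47)]
button_face []
rack [([143.0, 203.0, 202.0, 222.0], 0.73)]
probe [([159.0, 206.0, 173.0, 214.0], 0.5)]
disc_pin []
spike_pin [([183.0, 208.0, 193.0, 215.0], 0.38)]
restored_bowl [([214.0, 96.0, 286.0, 166.0], 0.6)]
```

```bash
python3 - <<'E'
import cv2
t=cv2.imread('pics/top0.png');s=cv2.imread('pics/side0.png')
cv2.imwrite('pics/t1.png',cv2.resize(t[80:320,130:450],(800,600),interpolation=cv2.INTER_CUBIC))
cv2.imwrite('pics/s1.png',cv2.resize(s[140:320,160:400],(800,600),interpolation=cv2.INTER_CUBIC))
E
```

```text
(no output)
```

View pics/t1.png

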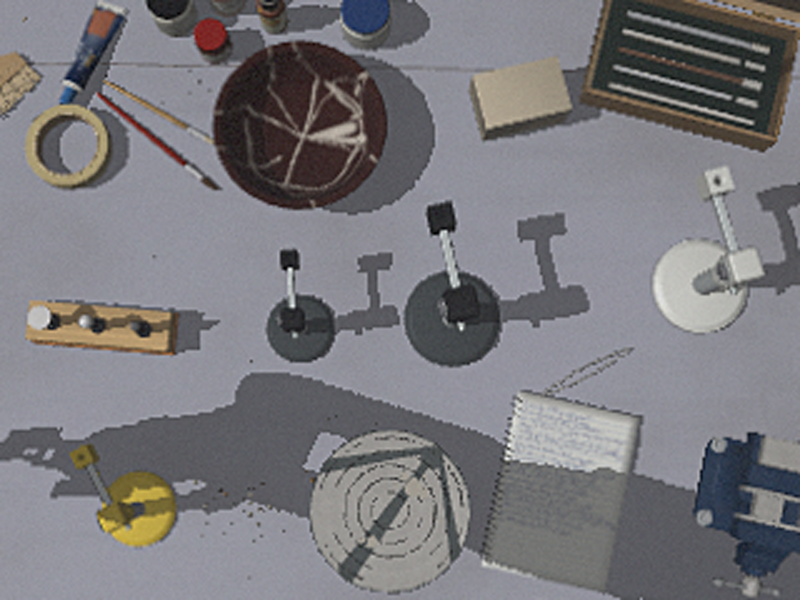

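View pics/s1.png

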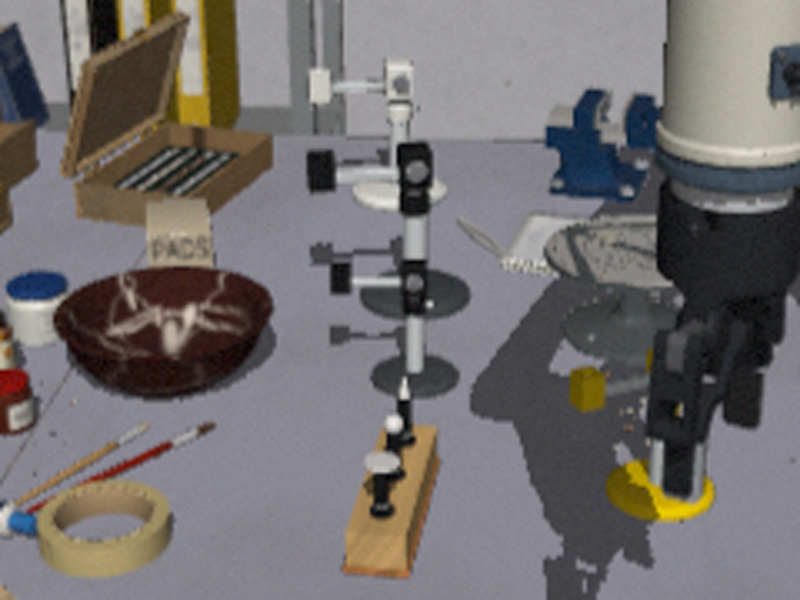

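The top picture's candidates for the stand are, as foot centres in full-image pixels: the large dark one (311,207), the small dark one (250,211), white (410,194) and yellow (186,284). The one meant is the large dark one. It is neither white nor yellow and is larger than the other dark stand, with handle at (314,201), socket at (306,166) and button on its left side. The enlarged crop confirms this.

The rack pins are disc (147,207), ball (165,209) in the middle, and spike (186,211). The side view agrees: ball at (278,267), between disc and spike.

```bash
cat > h.py <<'E'
import cv2,numpy as np
from rig import r
def cam(c):
    i=r.camera_info(c);K=np.array([[i['fx'],0,i['cx']],[0,i['fy'],i['cy']],[0,0,1.]]);return K,np.array(i['distortion'],float),np.array(i['pose'],float)
def ray(c,uv):
    K,D,P=cam(c);p=cv2.undistortPoints(np.array([[uv]],float),K,D)[0,0]
    return P[:3,3],P[:3,:3]@np.array([p[0],p[1],1])
def atz(c,uv,z):
    o,d=ray(c,uv);return (o+d*(z-o[2])/d[2])[:2]
def proj(c,X):
    K,D,P=cam(c);T=np.linalg.inv(P);rv=cv2.Rodrigues(T[:3,:3])[0]
    return cv2.projectPoints(np.array(X,float).reshape(-1,3),rv,T[:3,3],K,D)[0][:,0]
def blob(g,box,f):
    l,t,R,b=box;m=f(g[t:b,l:R].astype(int)).astype(np.uint8)
    n,lab,st,ce=cv2.connectedComponentsWithStats(m)
    k=1+np.argmax(st[1:,4]);return ce[k]+[l,t],st[k]
E
python3 - <<'E'
from h import *
t=cv2.imread('pics/top0.png');s=cv2.imread('pics/side0.png')
dark=lambda a:a.max(2)<50
light=lambda a:a.min(2)>150
so,st=blob(t,(298,155,316,177),dark);print('sock',so,st,atz('top',so,165))
ha,st=blob(t,(304,190,326,213),dark);print('hand',ha,st,atz('top',ha,160))
for n,p,z in(('disc',(146.8,207.2),82),('spike',(186,211.2),80),('foot',(310.8,207),6)):print(n,atz('top',p,z))
b,st=blob(t,(159,203,172,214),lambda a:a.min(2)>120);print('ball',b,st,atz('top',b,83))
S=atz('top',so,165);H=atz('top',ha,160);B=atz('top',b,83)
print('pred side sock/hand/ball',proj('side',[[*S,147],[*H,147],[*B,83]]))
for bx in((250,182,264,200),(278,180,292,206)):print(blob(s,bx,dark))
print(blob(s,(272,262,284,273),lambda a:a.min(2)>120))
q=atz('top',(146.8,207.2),82)-atz('top',(186,211.2),80);print(np.linalg.norm(q),np.degrees(np.arctan2(q[1],q[0])),np.linalg.norm(S-H),np.degrees(np.arctan2(*(S-H)[::-1])))
print(t[203:214,159:172].min(2))
E
```

```text
sock [305.91304348 167.11956522] [ 3  7 11 12 92] [ 591.28549732 -146.06399557]
hand [314.28571429 201.11278195] [  3   4  16  15 133] [ 501.56053265 -169.44417168]
disc [485.25281375 301.3934235 ]
spike [476.11758932 188.42601963]
foot [ 502.71715044 -170.27452916]
ball [163.05555556 208.22222222] [ 2  3  5  5 18] [483.0967518  253.92976001]
pred side sock/hand/ball [[257.10538872 190.94476632]
 [284.36688433 189.1883877 ]
 [277.75028989 267.48846427]]
(array([255.73809524, 190.75      ]), array([ 2,  3,  8, 12, 84], dtype=int32))
(array([283.44202899, 192.97101449]), array([  1,   3,  10,  21, 138], dtype=int32))
(array([275.40625 , 265.828125]), array([ 0,  0,  9, 11, 64], dtype=int32))
113.33616661424864 85.3767783505308 92.72109748836485 14.605126753450078
[[111 101  64  63  67  65  64  63  86 108 101 101 103]
 [ 97  69  64  63  60  68  63  61  64  86  97 101  99]
 [ 69  64  59  55  59  60  61  61  65  86 110 107  98]
 [ 60  65  61 110 164 140 102  70  69  67  88 119 108]
 [ 63  60  93 175 188 162 118  83  49  44  68  61  64]
 [ 57  51 122 223 219 171 129  87  52  18  30  32  41]
 [103  82 121 217 192 161 121  89  55  33  41  36  37]
 [108 102  98 134 172 138  96  53  28  20  42  52  31]
 [103 107 102 105 111  95  88  56  37  42  42  41  40]
 [113 113 108 112 107 109 108  95  29  32  28  33  80]
 [111 114 117 113 116 117 118 122 110  89  75 102 121]]
```

```bash
cat >> h.py <<'E'
from scipy.spatial.transform import Rotation as Ro
def plan(p,close_deg=None):
    """tool-frame delta (m) and rot (deg) for TCP target p (mm), tool down, closing line at close_deg (world)"""
    s=r.sense();R=Ro.from_euler('xyz',s['tcp_rot'])
    d=R.inv().apply(np.array(p)-s['eef_pos'])/1000
    out=[np.round(d,4).tolist()]
    if close_deg is not None:
        c=np.radians(close_deg);y=np.array([np.cos(c),np.sin(c),0]);z=np.array([0,0,-1.])
        T=Ro.from_matrix(np.c_[np.cross(y,z),y,z]);out.append(np.round((R.inv()*T).as_rotvec(degrees=True),2).tolist())
    print('t',round(s['clock'],2),'tcp',np.round(s['eef_pos'],1),'q',np.round(s['qpos'],2),'plan',out)
E
python3 - <<'E'
from h import *
print('rackc',atz('top',(170.4,210.4),34),'ball',atz('top',(163.8,208.2),83),'side ball pred',proj('side',[[481,250,83],[481,254,83]]))
plan([481,250,150],-5)
s=r.sense();print(s['contact_force'])
E
```

```text
rackc [481.93009778 246.51800043] ball [483.19998483 251.7890632 ] side ball pred [[278.69257613 266.78278293]
 [278.54550711 267.53134129]]
t 1.0 tcp [271.7 562.8 256.3] q [ 1.12  0.35  1.63  0.    1.16 -0.  ] plan [[-0.3245, -0.1907, 0.1063], [-0.0, 0.0, 69.23]]
[-0.5846605   0.71678514  0.16507096]
```

>>> carry_out(delta_pos=[[-0.081,-0.048,0.02],[-0.1625,-0.095,0.04],[-0.244,-0.143,0.06],[-0.3245,-0.1905,0.08],[-0.3245,-0.1905,0.106],[-0.3245,-0.1905,0.106],[-0.3245,-0.1905,0.106],[-0.3245,-0.1905,0.106]], rot=[[0,0,10],[0,0,20],[0,0,30],[0,0,40],[0,0,50],[0,0,60],[0,0,69.2],[0,0,69.2]], claw=0.0854, grip_force=30)

```text
clock: 2.0
eef_pos: [481.5, 249.0, 149.8]
tcp_rot: [-3.141, 0.001, 1.483]
contact_force: [-0.7, 0.3, 0.5]
opening: 1.0
grasp_force: 0.0
```

```bash
python3 - <<'E'
from h import *
t=r.grab_frame('top');s=r.grab_frame('side')
plan([482,250,58],-5)
a=cv2.resize(t[170:250,125:225],(500,400),interpolation=cv2.INTER_CUBIC)
b=cv2.resize(s[220:320,240:315],(300,400),interpolation=cv2.INTER_CUBIC)
cv2.imwrite('pics/a2.png',np.hstack([a,b]))
E
```

```text
t 2.1 tcp [481.1 250.7 150.6] q [0.48 0.35 1.9  0.   0.88 0.56] plan [[-0.0007, 0.0009, 0.0926], [0.01, -0.03, 0.22]]
```

View pics/a2.png

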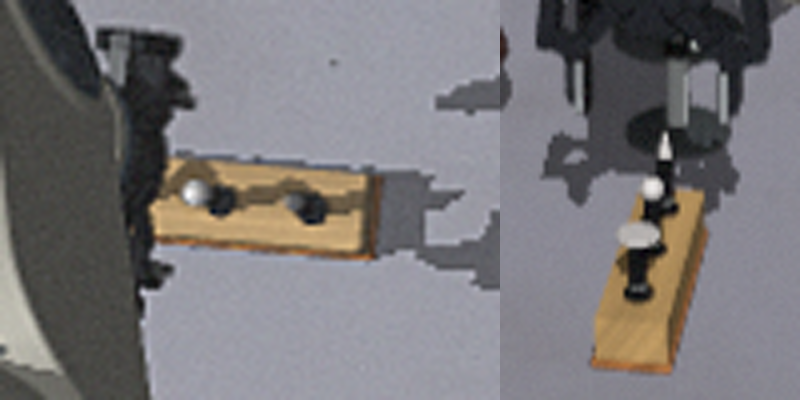

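The top view puts the ball at about (164.2,208.4). In the side view the ball sits midway between the open fingers, so I'll descend.

>>> carry_out(delta_pos=[[0,0,0.03],[0,0,0.06],[0,0,0.08],[0,0,0.08]], rot=[[0,0,0],[0,0,0],[0,0,0],[0,0,0]])

```text
clock: 2.6
eef_pos: [479.9, 251.0, 69.6]
tcp_rot: [-3.14, 0.001, 1.488]
contact_force: [-0.8, -0.9, 0.4]
opening: 0.999
grasp_force: 0.0
```

>>> carry_out(delta_pos=[[0,0,0],[0,0,0],[0,0,0],[0,0,0],[0,0,0],[0,0,0]], rot=[[0,0,0],[0,0,0],[0,0,0],[0,0,0],[0,0,0],[0,0,0]], claw=0.0, grip_force=30)

```text
clock: 3.35
eef_pos: [481.5, 250.3, 70.5]
tcp_rot: [3.141, -0.0, 1.484]
contact_force: [0.6, -0.4, 1.8]
opening: 0.15
grasp_force: 28.9
```

>>> carry_out(delta_pos=[[0,0,-0.025],[0,0,-0.06],[0,0,-0.11],[0,0,-0.16],[0,0,-0.195],[0,0,-0.195]], rot=[[0,0,0],[0,0,0],[0,0,0],[0,0,0],[0,0,0],[0,0,0]])

```text
clock: 4.1
eef_pos: [482.3, 250.8, 268.0]
tcp_rot: [3.137, -0.003, 1.484]
contact_force: [0.5, 0.6, -1.1]
opening: 0.148
grasp_force: 29.2
```

```bash
python3 - <<'E'
from h import *
plan([591,-146,265],-5);s=r.sense();print(s['opening'],s['grasp_force'])
E
```

```text
t 4.1 tcp [482.3 250.8 268. ] q [0.48 0.21 1.8  0.   1.13 0.56] plan [[-0.3859, 0.1426, 0.0026], [0.24, -0.16, 0.03]]
0.14751482711916644 29.212516732513905
```

>>> carry_out(delta_pos=[[-0.04,0.015,0],[-0.09,0.033,0],[-0.15,0.055,0],[-0.21,0.078,0],[-0.27,0.1,0],[-0.33,0.122,0],[-0.37,0.137,0],[-0.386,0.1425,0.0]], rot=[[0,0,0],[0,0,0],[0,0,0],[0,0,0],[0,0,0],[0,0,0],[0,0,0],[0,0,0]])

```text
clock: 5.1
eef_pos: [589.2, -149.1, 263.3]
tcp_rot: [-3.139, -0.0, 1.481]
contact_force: [-0.5, 0.3, -0.7]
opening: 0.15
grasp_force: 29.2
```

>>> carry_out(delta_pos=[[0,0,0.0],[0,0,0.0],[0,0,0.0]], rot=[[0,0,0],[0,0,0],[0,0,0]])

```text
clock: 5.48
eef_pos: [589.4, -145.2, 265.2]
tcp_rot: [-3.141, -0.0, 1.486]
contact_force: [0.5, 0.7, -0.4]
opening: 0.15
grasp_force: 29.2
```

```bash
python3 - <<'E'
from h import *
t=r.grab_frame('top');s=r.grab_frame('side')
cv2.imwrite('pics/top3.png',t);cv2.imwrite('pics/side3.png',s)
plan([591,-146,265],-5)
p=r.sense()['eef_pos']-[0,0,62]
print('pred tip top/side',proj('top',[p]),proj('side',[p]),'sock',proj('side',[[591,-146,165]]))
a=cv2.resize(t[130:230,255:355],(400,400),interpolation=cv2.INTER_CUBIC)
b=cv2.resize(s[130:210,230:310],(400,400),interpolation=cv2.INTER_CUBIC)
cv2.imwrite('pics/a3.png',np.hstack([a,b]))
E
```

```text
t 5.58 tcp [ 589.6 -145.6  265.4] q [-0.24  0.32  1.66  0.    1.16 -0.16] plan [[-0.0003, 0.0014, 0.0004], [0.0, -0.0, 0.11]]
pred tip top/side [[306.51627218 164.67751274]] [[257.12735305 174.98324916]] sock [[257.03915782 185.88843679]]
```

View pics/a3.png

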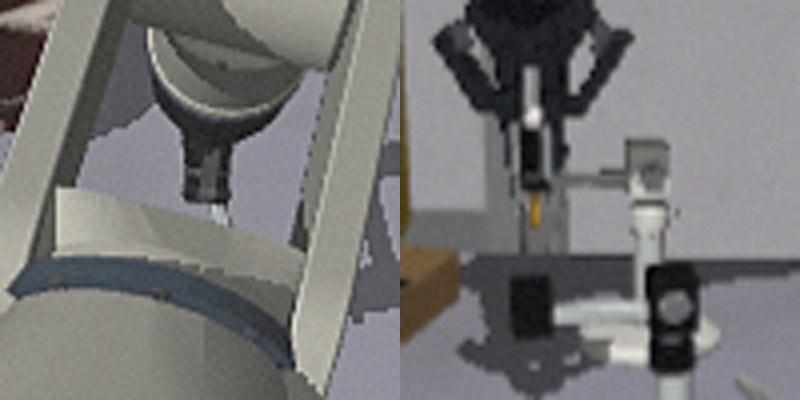

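The side view shows the brass tip at about (256.8,175), close to its prediction, and the socket block at about (256.2,191). The dark blobs have to be projected at the blocks' mid-height, so I'll measure both edges to sub-pixel.

```bash
python3 - <<'E'
from h import *
s=cv2.imread('pics/side3.png').astype(float);t=cv2.imread('pics/top0.png').astype(float);s0=cv2.imread('pics/side0.png').astype(float)
def edges(g):  # dark profile -> subpixel half-level crossings
    lo=g.min();L=np.median(g[:3]);R=np.median(g[-3:]);i=int(np.argmin(g))
    h=(L+lo)/2;a=next(k for k in range(i,-1,-1) if g[k]>h);a=a+(g[a]-h)/(g[a]-g[a+1])
    h=(R+lo)/2;b=next(k for k in range(i,len(g)) if g[k]>h);b=b-(g[b]-h)/(g[b]-g[b-1])
    return a,b
# socket block in side view, columns
for nm,im in(('s0',s0),('s3',s)):
    a,b=edges(im[187:190,240:262].mean((0,2)));print(nm,'block cols',a+240,b+240)
g=(s[170:175,248:266,0]-s[170:175,248:266,2]).mean(0);w=np.clip(g.max()*0+ -g-(-np.median(g)),0,None);w[w<8]=0;print('shank col',(w*np.arange(248,266)).sum()/w.sum(),np.round(w))
print('shank pred',proj('side',[r.sense()['eef_pos']-[0,0,48]]),'block pred 591/595',proj('side',[[591,-146.5,152],[595,-146.5,152]]))
a,b=edges(t[166:170,294:318].mean((0,2)));print('top block cols',a+294,b+294)
a,b=edges(t[155:180,303:307].mean((1,2))[:18]);print('top block rows',a+155,b+155)
from itertools import product
for x,y in((591,-146),(595,-147),(595,-149)):
    c=np.radians(14.5);C=[]
    for i,j,k in product((-13,13),(-13,13),(129,165)):C.append([x+i*np.cos(c)-j*np.sin(c),y+i*np.sin(c)+j*np.cos(c),k])
    P=proj('top',C);Q=proj('side',C);print(x,y,'top',P.min(0),P.max(0),'side',Q.min(0),Q.max(0))
np.set_printoptions(linewidth=200);print(t[156:180,297:317].max(2).astype(int))
E
```

```text
s0 block cols 251.84822601839684 259.32065217391306
s3 block cols 251.3704918032787 259.31142857142856
shank col 256.43608190370776 [ 0.  0.  0.  0.  0.  0.  0.  9. 84. 88.  0.  0.  0.  0.  0.  0.  0.  0.]
shank pred [[257.01053216 170.94068134]] block pred 591/595 [[257.16673183 189.49973568]
 [255.98282331 189.47205992]]
top block cols 300.5987002437043 311.65958451369215
top block rows 161.25514705882352 163.78666666666666
591 -146 top [299.45096715 161.42988949] [311.83186107 175.56300464] side [252.74565565 184.37830886] [261.64640482 197.58612372]
595 -147 top [299.83511447 159.9610334 ] [312.22390073 174.12920447] side [251.61014942 184.25353722] [260.49940105 197.44986051]
595 -149 top [300.56450774 159.97462091] [312.97903932 174.14226597] side [251.69817051 184.05722913] [260.57759723 197.23669065]
[[156 152 154 158 155 152 154 163 155 157 162 158 156 155 155 154 155 154 153 158]
 [152 151 158 159 152 157 151 153 154 156 160 153 156 155 158 155 155 155 154 155]
 [153 152 151 149 149 151 151 154 155 154 157 157 160 159 154 154 155 158 155 154]
 [149 154 154 153 150 152 157 1
[... 1012 characters left out ...]
33  29  33  18 125 162 159 160 152]
 [149 156 151 156 171  31  32  35  24 142 187 193  44  80  66 158 158 159 155 154]
 [153 151 149 156 165  80  19  11  54 207 188 182 112 159 151 160 153 154 153 154]
 [154 153 151 152 159 112 158 156 133 210 182 178 129 159 157 153 154 151 156 154]
 [153 155 155 158 157 155 156 160 152 173 181 172 161 155 157 158 155 159 151 154]
 [155 153 156 151 158 160 152 157 162 130 182 177 192 107 162 156 159 152 158 151]
 [155 157 154 158 155 155 159 162 155 115 184 179 176  55 165 158 158 162 158 154]
 [154 158 150 151 153 156 154 156 153 132 209 179 174  89 109 159 156 154 157 153]
 [156 153 153 157 154 151 153 153 159 153 185 178 176 154 153 160 156 159 159 156]]
```

```bash
python3 - <<'E'
from h import *
plan([594,-147.5,231],-5)
E
```

```text
t 5.58 tcp [ 589.6 -145.6  265.4] q [-0.24  0.32  1.66  0.    1.16 -0.16] plan [[-0.0015, 0.0046, 0.0344], [0.0, -0.0, 0.11]]
```

>>> carry_out(delta_pos=[[-0.0015,0.0045,0.015],[-0.0015,0.0045,0.034],[-0.0015,0.0045,0.034],[-0.0015,0.0045,0.034]], rot=[[0,0,0],[0,0,0],[0,0,0],[0,0,0]])

```text
clock: 6.08
eef_pos: [593.9, -148.6, 231.0]
tcp_rot: [-3.141, -0.0, 1.484]
contact_force: [0.0, 0.0, -1.3]
opening: 0.151
grasp_force: 29.2
```

>>> carry_out(delta_pos=[[0,0,0.002],[0,0,0.004],[0,0,0.006],[0,0,0.008],[0,0,0.008]], rot=[[0,0,0],[0,0,0],[0,0,0],[0,0,0],[0,0,0]])

```text
clock: 6.7
eef_pos: [593.9, -148.5, 223.1]
tcp_rot: [-3.141, -0.0, 1.484]
contact_force: [0.3, -0.0, -0.9]
opening: 0.151
grasp_force: 29.1
```

```bash
python3 - <<'E'
from h import *
s=r.grab_frame('side');S=[r.sense()]
plan([594,-147.5,223]);x=r.sense();print(x['contact_force'],x['wrist_torque'])
cv2.imwrite('pics/a4.png',cv2.resize(s[140:210,230:300],(600,600),interpolation=cv2.INTER_CUBIC))
E
```

```text
t 6.75 tcp [ 593.9 -148.5  223.1] q [-0.25  0.37  1.69  0.    1.08 -0.16] plan [[0.001, 0.0, 0.0001]]
[-0.43563373  0.04774149 -0.19499435] [ 0.10486345  0.01772077 -0.00605148]
```

View pics/a4.png

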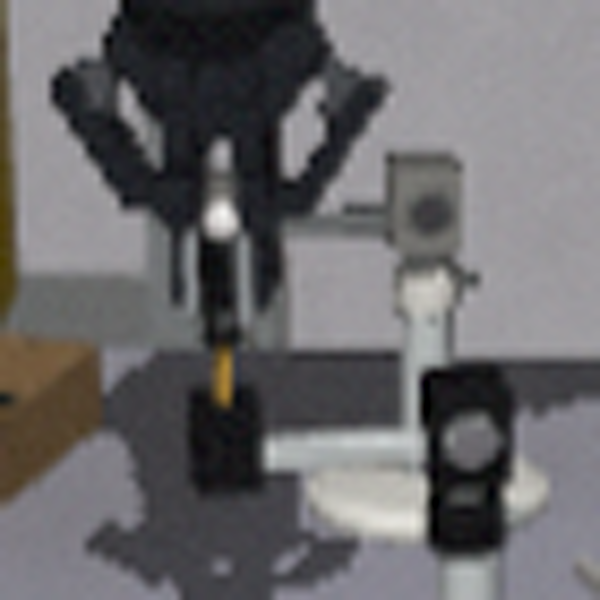

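>>> carry_out(delta_pos=[[0,0,0.001],[0,0,0.002],[0,0,0.003],[0,0,0.004]], rot=[[0,0,0],[0,0,0],[0,0,0],[0,0,0]])

```text
clock: 7.25
eef_pos: [594.0, -148.6, 219.2]
tcp_rot: [3.142, -0.0, 1.484]
contact_force: [0.6, 0.9, -1.0]
opening: 0.151
grasp_force: 29.1
```

>>> carry_out(delta_pos=[[0,0,0.002],[0,0,0.004],[0,0,0.006],[0,0,0.008],[0,0,0.01],[0,0,0.012]], rot=[[0,0,0],[0,0,0],[0,0,0],[0,0,0],[0,0,0],[0,0,0]])

```text
clock: 8.0
eef_pos: [594.0, -148.6, 207.1]
tcp_rot: [3.142, 0.0, 1.484]
contact_force: [0.2, 0.9, 0.9]
opening: 0.152
grasp_force: 29.1
```

>>> carry_out(delta_pos=[[0,0,0.002],[0,0,0.004],[0,0,0.006],[0,0,0.0075],[0,0,0.0075]], rot=[[0,0,0],[0,0,0],[0,0,0],[0,0,0],[0,0,0]])

```text
clock: 8.62
eef_pos: [593.9, -148.6, 199.6]
tcp_rot: [-3.141, -0.0, 1.484]
contact_force: [1.0, 0.1, -1.4]
opening: 0.149
grasp_force: 29.2
```

>>> carry_out(delta_pos=[[0,0,0.0007],[0,0,0.0014],[0,0,0.002],[0,0,0.002]], rot=[[0,0,0],[0,0,0],[0,0,0],[0,0,0]])

```text
clock: 9.12
eef_pos: [594.8, -148.7, 199.1]
tcp_rot: [3.14, 0.0, 1.484]
contact_force: [-0.9, 1.6, 9.3]
opening: 0.148
grasp_force: 28.7
```

>>> carry_out(delta_pos=[[0,0,0],[0,0,0],[0,0,0],[0,0,0],[0,0,0],[0,0,0]], rot=[[0,0,0],[0,0,0],[0,0,0],[0,0,0],[0,0,0],[0,0,0]], claw=0.0854)

```text
clock: 9.88
eef_pos: [594.0, -148.6, 197.7]
tcp_rot: [-3.142, 0.0, 1.484]
contact_force: [0.1, -0.3, -0.3]
opening: 0.997
grasp_force: 0.0
```

>>> carry_out(delta_pos=[[0,0,-0.02],[0,0,-0.05],[0,0,-0.08],[0,0,-0.08],[0,0,-0.08]], rot=[[0,0,0],[0,0,0],[0,0,0],[0,0,0],[0,0,0]])

```text
clock: 10.5
eef_pos: [593.6, -148.5, 277.2]
tcp_rot: [-3.141, -0.0, 1.484]
contact_force: [-0.3, 0.5, 0.5]
opening: 0.996
grasp_force: 0.0
```

```bash
python3 - <<'E'
from h import *
s=r.grab_frame('side')
plan([503.5,-171,275],-75.5)
x=r.sense();print(x['contact_force'],x['opening'])
cv2.imwrite('pics/a5.png',cv2.resize(s[140:220,230:310],(600,600),interpolation=cv2.INTER_CUBIC))
E
```

```text
t 10.55 tcp [ 593.4 -148.4  276.7] q [-0.25  0.31  1.64 -0.    1.19 -0.16] plan [[-0.0303, -0.0876, 0.0019], [-0.09, 0.04, 70.53]]
[ 0.14001713  0.49815556 -0.1700561 ] 1.004747019102373
```

View pics/a5.png

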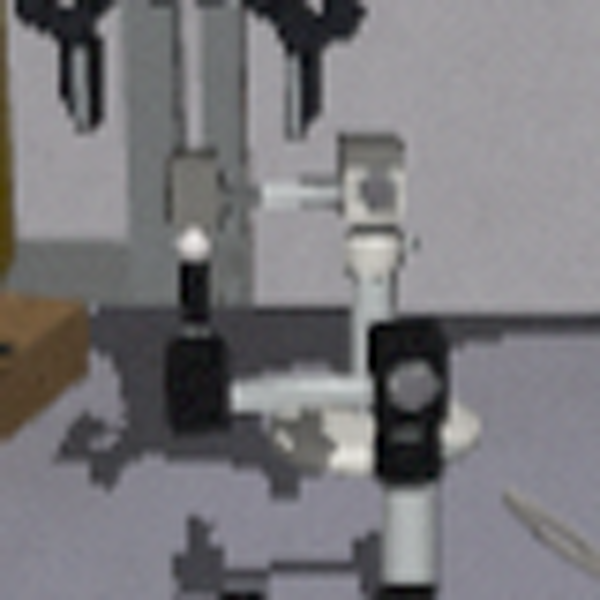

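The probe is seated upright, with its ball at about (256,172) and its collar on the block. Next I'll go above the handle, at (502,-172).

>>> carry_out(delta_pos=[[-0.005,-0.013,0],[-0.01,-0.026,0],[-0.015,-0.04,0],[-0.02,-0.055,0],[-0.025,-0.07,0],[-0.0315,-0.089,0],[-0.0315,-0.089,0],[-0.0315,-0.089,0]], rot=[[0,0,10],[0,0,20],[0,0,30],[0,0,40],[0,0,50],[0,0,60],[0,0,70],[0,0,70.7]])

```text
clock: 11.55
eef_pos: [502.0, -172.2, 276.9]
tcp_rot: [-3.141, 0.001, 0.25]
contact_force: [-0.5, -0.4, -0.2]
opening: 1.0
grasp_force: 0.0
```

```bash
python3 - <<'E'
from h import *
s=r.grab_frame('side');plan([502,-172,153],-75.7)
E
```

```text
t 11.6 tcp [ 502.3 -172.2  277. ] q [-0.33  0.19  1.81 -0.    1.15  0.99] plan [[-0.0001, -0.0002, 0.124], [-0.04, 0.06, 0.16]]
```

>>> carry_out(delta_pos=[[0,0,0.03],[0,0,0.065],[0,0,0.095],[0,0,0.115],[0,0,0.124],[0,0,0.124],[0,0,0.124]], rot=[[0,0,0],[0,0,0],[0,0,0],[0,0,0],[0,0,0],[0,0,0],[0,0,0]])

```text
clock: 12.48
eef_pos: [503.1, -172.4, 154.5]
tcp_rot: [3.141, -0.001, 0.251]
contact_force: [0.2, -1.0, -0.3]
opening: 0.998
grasp_force: 0.0
```

```bash
python3 - <<'E'
from h import *
s=r.grab_frame('side');plan([502,-172,153],-75.7);print(r.sense()['contact_force'])
cv2.imwrite('pics/a6.png',cv2.resize(s[140:220,230:310],(600,600),interpolation=cv2.INTER_CUBIC))
E
```

```text
t 12.53 tcp [ 503.2 -172.4  154.6] q [-0.33  0.33  1.92 -0.    0.88  0.99] plan [[-0.001, -0.0007, 0.0016], [0.04, -0.06, 0.07]]
[-0.19047087  0.3887786  -0.69081031]
```

View pics/a6.png

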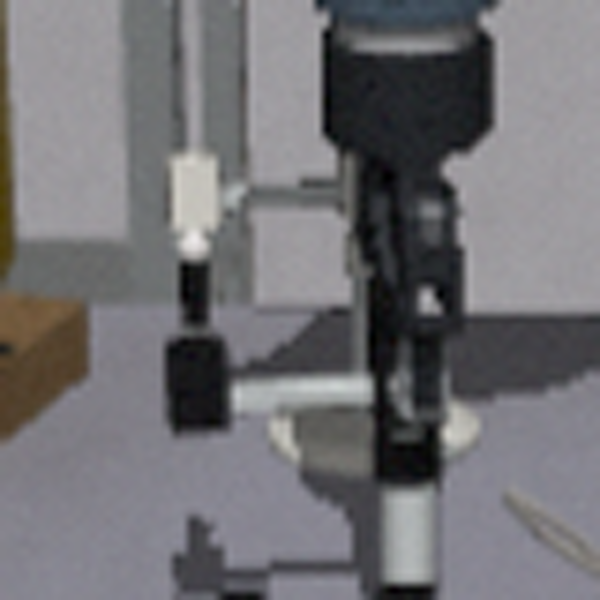

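The near finger stands in front of the button, with the handle between the fingers and the probe clear of the gripper. I'll squeeze now.

>>> carry_out(delta_pos=[[0,0,0.0],[0,0,0.0],[0,0,0.0],[0,0,0.0],[0,0,0.0],[0,0,0.0]], rot=[[0,0,0],[0,0,0],[0,0,0],[0,0,0],[0,0,0],[0,0,0]], claw=0.0, grip_force=60)

```text
clock: 13.28
eef_pos: [502.3, -171.3, 154.2]
tcp_rot: [-3.14, 0.0, 0.249]
contact_force: [-2.2, 6.1, 8.4]
opening: 0.394
grasp_force: 58.7
```

The opening is about 34 mm, so the button is in. Pulling up.

>>> carry_out(delta_pos=[[0,0,-0.004],[0,0,-0.012],[0,0,-0.024],[0,0,-0.036],[0,0,-0.048],[0,0,-0.06],[0,0,-0.072],[0,0,-0.08]], rot=[[0,0,0],[0,0,0],[0,0,0],[0,0,0],[0,0,0],[0,0,0],[0,0,0],[0,0,0]])

```text
clock: 14.28
eef_pos: [502.3, -171.3, 233.3]
tcp_rot: [-3.139, 0.0, 0.249]
contact_force: [3.5, 4.7, -8.1]
opening: 0.394
grasp_force: 60.5
```

>>> carry_out(delta_pos=[[0,0,-0.004],[0,0,-0.007],[0,0,-0.009],[0,0,-0.01],[0,0,-0.01]], rot=[[0,0,0],[0,0,0],[0,0,0],[0,0,0],[0,0,0]])

```text
clock: 14.9
eef_pos: [502.3, -171.3, 242.9]
tcp_rot: [-3.139, 0.0, 0.249]
contact_force: [1.7, 4.8, -7.3]
opening: 0.391
grasp_force: 60.5
```

```bash
python3 - <<'E'
from h import *
s=r.grab_frame('side');x=r.sense();print(x['clock'],x['eef_pos'],x['contact_force'],x['opening'],x['grasp_force'])
cv2.imwrite('pics/a7.png',cv2.resize(s[120:220,220:320],(600,600),interpolation=cv2.INTER_CUBIC))
a=cv2.imread('pics/side3.png')
# socket block rise in the picture: bottom/top rows at cols 253-258
print('block pred rows home/90',proj('side',[[595,-148,147],[595,-148,237]]))
E
```

```text
14.95 [ 502.26990871 -171.30194479  242.94399619] [ 1.89647142  5.33543209 -6.763919  ] 0.39194134717034845 60.54425284266472
block pred rows home/90 [[256.08755733 190.72046546]
 [255.31210758 164.99248869]]
```

View pics/a7.png

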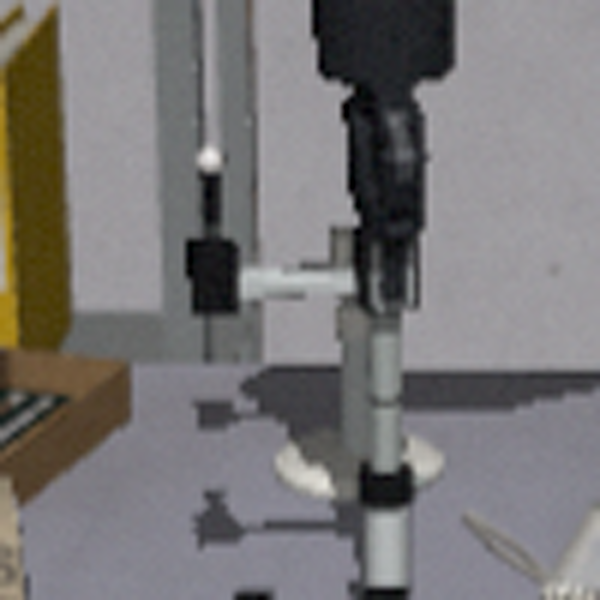

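The mast is about 89 mm out and the probe is still seated (block centre about (255.5,166), collar flush). I'll go 2 mm further onto the stop.

>>> carry_out(delta_pos=[[0,0,-0.001],[0,0,-0.002],[0,0,-0.002],[0,0,-0.002],[0,0,-0.002]], rot=[[0,0,0],[0,0,0],[0,0,0],[0,0,0],[0,0,0]])

```text
clock: 15.58
eef_pos: [502.3, -171.3, 244.5]
tcp_rot: [-3.139, 0.0, 0.249]
contact_force: [3.3, 4.3, -11.3]
opening: 0.391
grasp_force: 61.6
```

The force has risen from 7 N to 11 N, so the mast is on the second stop. I'm holding it there and handing in.

```bash
python3 - <<'E'
from rig import r
print(r.sign_off())
E
```

```text
the job is handed in; nothing more can be done
None
```

I plugged the light sensor fully home in the socket and let go of it, squeezed the button in, pulled the mast to the second stop and handed the job in while still holding it there; sign-off returned no verdict.

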